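# Start the filler cap of the header tank by feel and run it home

## Task

The filler cap sits loose on the tank's neck with its thread not started. Keeping it on the neck, turn it back (anticlockwise seen from above) until you feel it drop into the start of the thread, then press it down and turn it forwards (clockwise) until it comes up against the end of its thread, fully home, and let go. Do not force it: never wrench the neck round in its rubber grommet or lean hard on the cap, and do not disturb the tank's neighbours on the bench.

Things in the scene. Friction and masses are not known exactly. Their poses are not given: they have to be found in the camera images.
- tank: grey steel header tank bolted to the bench, a rounded box 150 (x) x 200 (y) x 60 mm high with a brass pipe stub at its -y end. Origin: centre of its underside, on the neck's axis; z up. The upright filler neck rises from the middle of its top.
- neck_top (a point): point on the neck's axis, 82 mm over the bench, at the flat top of its coarse two-start thread (48 mm across, under the cap), on which the cap's lugs rest at first. Where round the neck the two gaps lie varies; this frame does not show it. A gap is 0.52 rad wide (lugs 0.28), its far end (anticlockwise) a blunt wall. Turned forwards without dropping in, the cap only meets a wall.
- neck_home (a point): point on the neck's axis, 10.1 mm below neck_top, where cap_lugs comes to lie when the cap is fully home. Pressed to the floor of the gap (8 mm down) and turned forwards (negative about z), the lugs catch under the thread within 0.5 rad; it draws them down to a solid stop 1.0 to 1.4 rad forward of the gap. This takes up to about 0.25 N m.
- cap_grip (a point): centre of the yellow grip bar of the loose round black filler cap (57 mm across, 140 g). The bar stands on the cap's flat top: 52 mm long along x of this frame, 12 mm thick along y, 30 mm high, from 17 mm below this point (the flat top) to 13 mm above it. Grip it across y from above. z up. At first 38 mm above neck_top.
- cap_lugs (a point): point on the cap's axis at the underside of its two inner lugs, 38 mm below cap_grip; at first level with neck_top. Turned back (positive about z) some 0.25 to 1.35 rad the lugs stand over the gaps: left free the cap drops 3 mm onto a sprung plate in the neck (3.4 N, then 0.45 N per mm); pressed it goes 8 mm down to the gap's floor.
- neck_twist (a joint): twist of the whole neck in its rubber grommet, rad, 0 when unloaded, positive anticlockwise seen from above; it springs back with 4 N m per rad, so it shows the torque put on the cap. More than 0.12 rad (0.5 N m) tears the grommet.
- ins_tape: black roll of insulating tape, 62 mm across, 19 mm high, lying flat beside the tank; origin: centre of its underside. Leave alone.
- oil_filter: white upright oil filter, 69 mm across, 92 mm high, beside the tank; origin: centre of its underside. Leave alone.
- torch: dark grey torch, 127 mm long, 39 mm wide, 34 mm high, lying behind the tank; origin: centre of its underside. Leave alone.
There are look-alikes about, which are no part of the job. What is meant by the part that bears cap_grip is not green, orange or turquoise, and is the larger of those in its own colour.

How it is judged:
By the outcome, as a careful person would: the job done as asked, in the order asked, and still so for the second after the job is handed in, with the robot touching nothing.
It also fails if it takes over 67 s, if anything falls off the work surface, if the arm or the gripper's body presses on something with over 40 N, if the wrist force passes 120 N, or if a joint passes its speed limit or range.

## Robot

A 6-joint arm with a two-finger parallel gripper is mounted at the origin on a cart in front of the work surface, level with it; the furniture and walls round the work are solid. World frame = base frame: x ahead of the robot, y to its left, z up, the work surface at z = 0. Lengths are in mm, angles in rad, forces in N, time in s.
With the tool pointing down it reaches from about 325 to 775 mm from the base axis. Payload 5.5 kg.
Tool frame: the origin (TCP) lies between the finger pads; the fingertips stand robot.tip_extent ahead of it and the grasp point (between the pads) lies 6 mm ahead of it (robot.tip_extent is the distance from the TCP to the fingertips, in mm); z points along the fingers, y is the line along which they close (so a half turn about z gives the same grasp; the last joint's range is limited). The gripper opens to 85 mm and grips with 20 to 120 N. Pads are 22 mm wide; open, the fingers measure 114 mm over their backs; the gripper's body (76 mm by 85 mm) begins 54 mm behind the grasp point. The pads swing forward as they close: fully open they stand 13 mm farther back than shut.
Start: joints at [1.261, 0.091, 1.231, -0, 1.82, -0.057], TCP at [150.073, 580.943, 256.275] pointing down, gripper open.
Joint ranges: [-2.87, 2.87], [-0.86, 2.18], [0.17, 2.46], [-1.51, 4.65], [0.06, 2.69], [-2.65, 2.65]. Speed limits (rad/s): [2.57, 2.57, 3.01, 3.14, 3.14, 3.14].

## Interface

Orientations are given as a unit quaternion [w, x, y, z].
In Python, from rig import telemetry, capture, workorder, robot gives the robot as it stands.
- The arm moves only by the tool carry_out, never from a script. Its argument "targets" is a list of rows, each an object of numbers: "dx", "dy", "dz": the shift along the tool's x, y, z scaled (see below); "ax", "ay", "az": the turn, a rotation vector about the tool's x, y, z scaled (see below). A call has 1 to 12 rows; each row is the pose to reach, as a shift and turn from the pose commanded when the call began, along the tool's axes at that moment; what a row does not reach only later rows make up. The controller multiplies each number of a shift by 20 cm and each number of a turn by 90 degrees. A row lasts 1/8 s, in which the tool goes at most 62.5 mm and 10.7 degrees, less where a joint would pass 70% of its speed; a pose out of reach is approached as far as the arm can. A call with a number of a shift or a turn outside -1 to 1 is refused whole. A call with a gripper value outside its range is refused whole. "jaw" is the opening, from 0 (shut) to 1 (fully open), set as the call begins (left out, the last holds). The fingers move at their own pace and stop on an object; "squeeze" is the grip in N (left out, the last holds). Time passes only in rows, so rows that repeat a pose let the fingers close. It gives the time, the measured TCP pose, the force, the opening and the grip force at its end, in the units of the state.
- telemetry.get_obs(): the state, without advancing time (a new reading comes with each control period).
- capture(name): name is "scene" or "top"; returns a dict with "image" (384x512x3 uint8, red, green, blue), "intrinsics" (3x3 intrinsics, pixels), "k1" (the pictures are not rectified: a ray, as slopes to the right and down, at radius r is drawn at 1 + k1 r^2 times it, then the intrinsics apply), "xyz" and "orientation" of the camera in the world. Camera axes: x right, y up, looking along -z (the intrinsics and any distortion apply to the point x, -y, -z); pixel columns grow to the right and rows downward; lengths in mm; the calibration is good to about 2 mm. A picture is of the moment at which its call begins. There is no depth.
- workorder.close_job(): hands the job in; it is judged then, once.
The state is a dict: "t": time; "joints": joint angles; "dq": joint speeds; "joint_torque": joint torques, N m; "tcp_pos": TCP position; "orientation": TCP orientation; "force": force on the tool from outside, world axes, zero at the start; "wrist_torque": the same for the moment, N m; "finger_gap": finger opening in mm; "gripper_force": force on a finger pad.
Only numpy, scipy, OpenCV 4.12 (cv2) and the standard library are available. Lean on these libraries where they do the work, as an engineer would, in place of code of your own. Each camera call takes 0.05 s, during which the arm holds its last target. There are 200 camera calls.

## Working session

There is one attempt and no reset: what is moved stays moved. The work goes in short steps, Python scripts to look and compute and a tool call to move; the robot and the scene stay as the last step left them, time stands still between calls to the robot, and variables do not carry over. Pictures are saved under pics/ and viewed, at most 10 in all, crops included, and the job is handed in when it is done.

Besides the shell and the picture viewer there is one more tool, called as name([rows], argument=value, ...), one row to a line, values as JSON. carry_out: Moves the arm, as the interface text tells. Its arguments: {"type":"object","properties":{"targets":{"type":"array","items":{"type":"object","properties":{"dx":{"type":"number"},"dy":{"type":"number"},"dz":{"type":"number"},"ax":{"type":"number"},"ay":{"type":"number"},"az":{"type":"number"}}}},"jaw":{"type":"number"},"squeeze":{"type":"number"}},"required":["targets"]}

```bash
mkdir -p pics
cat > h.py <<'E'
import numpy as np, cv2
from scipy.spatial.transform import Rotation as R
from rig import telemetry, capture, workorder, robot
def grab(n,save=None):
    c=capture(n)
    if save: cv2.imwrite('pics/'+save,cv2.cvtColor(c['image'],cv2.COLOR_RGB2BGR))
    return c
def ray(c,u,v):
    K=np.array(c['intrinsics']); d=np.array([(u-K[0,2])/K[0,0],(v-K[1,2])/K[1,1]]); s=d.copy()
    for _ in range(20): s=d/(1+c['k1']*(s@s))
    w,x,y,z=c['orientation']
    return np.array(c['xyz']),R.from_quat([x,y,z,w]).apply([s[0],-s[1],-1])
def onz(c,u,v,z):
    o,d=ray(c,u,v); return o+d*(z-o[2])/d[2]
E
python3 - <<'E'
from h import *
a=grab('scene','s1.png');b=grab('top','t1.png')
for c in(a,b):print(c['xyz'],c['orientation'],c['intrinsics'],c['k1'])
o=telemetry.get_obs();print(o,robot.tip_extent)
i=np.hstack([a['image'],b['image']])
E
```

```text
[-111.95306284 -540.68987924  481.45351772] [ 0.7479521   0.49827315 -0.23289894 -0.37155028] [[353.80981415   0.         253.25977125]
 [  0.         353.80981415 187.31750378]
 [  0.           0.           1.        ]] -0.03703470555496153
[ 308.3634668    -4.04963624 1116.54979128] [-0.67333397 -0.07013675  0.07477956  0.73219548] [[490.02675783   0.         259.10633161]
 [  0.         490.02675783 190.37952032]
 [  0.           0.           1.        ]] -0.05624869000700194
{'t': 0.1, 'joints': array([ 1.26132577e+00,  9.17850959e-02,  1.23178581e+00,  2.24750005e-05,
        1.81980302e+00, -5.66997880e-02]), 'dq': array([-3.50867752e-04, -1.32916121e-03, -3.34827325e-03,  3.99832317e-04,
        1.47445798e-03,  6.82967431e-05]), 'joint_torque': array([ 3.43149550e-03, -4.60214388e+01, -4.19221044e+01, -6.08523791e-07,
        1.05384988e-02, -2.82868564e-05]), 'tcp_pos': array([149.98203755, 580.73045726, 255.25150004]), 'orientation': array([-1.72864753e-04,  1.26046402e-01,  9.92023947e-01, -8.73770746e-04]), 'force': array([0.37740826, 0.10560609, 0.36113821]), 'wrist_torque': array([0.02108864, 0.04313872, 0.02872072]), 'gripper_force': 0.0, 'finger_gap': 85.48523348140857} 25.0
```

View pics/s1.png

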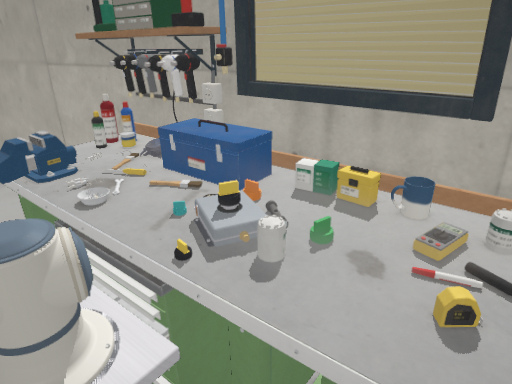

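View pics/t1.png

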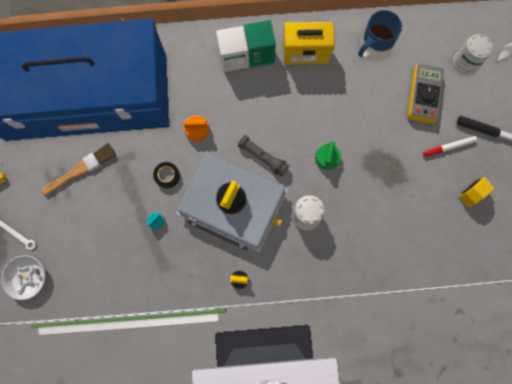

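The scene view shows candidates: yellow on the tank (229,190), small yellow (183,248), orange (253,190), green (321,230) and turquoise (179,208). In the top view the two yellow ones are at (231,196) and (239,280). The larger yellow one, sitting on the tank neck, fits the description. I'll confirm it in a crop and measure.

Run:
```python
from h import *
b=grab('top');im=b['image']
cv2.imwrite('pics/c1.png',cv2.cvtColor(cv2.resize(im[140:300,150:350],None,fx=4,fy=3.75,interpolation=cv2.INTER_CUBIC),cv2.COLOR_RGB2BGR))
def yel(c):
    h=cv2.cvtColor(c['image'],cv2.COLOR_RGB2HSV); m=cv2.inRange(h,(22,140,90),(34,255,255))
    return [(k,cv2.contourArea(k)) for k in cv2.findContours(m,0,2)[0] if cv2.contourArea(k)>15]
for n,c,p in(('top',b,(231,196)),('scene',grab('scene'),(229,190))):
    for k,a in yel(c):
        r=cv2.minAreaRect(k)
        if np.hypot(r[0][0]-p[0],r[0][1]-p[1])<25:
            bx=cv2.boxPoints(r); print(n,a,r[0],r[1]); w=np.array([onz(c,*q,133) for q in bx]);print(w.round(1).tolist(),w.mean(0).round(1))
            e=[w[1]-w[0],w[2]-w[1]]; 
            for v in e: print(np.linalg.norm(v),np.arctan2(v[1],v[0]))
# black cap top at z 103 in top view
h=cv2.cvtColor(im,cv2.COLOR_RGB2HSV);m=(h[...,2]<60).astype(np.uint8)
n,l,s,c=cv2.connectedComponentsWithStats(m)
for i in range(1,n):
    if np.hypot(*(c[i]-[231,197]))<20 and s[i,4]>30: print(s[i],c[i])
q=(im[160:240,170:300])
o=telemetry.get_obs();print([x for x in dir(robot) if x[0]!='_'],o['joints'][5])
```

```text
top 253.0 (229.40003967285156, 194.7000274658203) (10.285911560058594, 27.72724151611328)
[[489.7, 65.6, 133.0], [539.3, 36.7, 133.0], [528.1, 18.5, 133.0], [478.7, 47.6, 133.0]] [509.   42.1 133. ]
57.44251136437011 -0.5278326097042884
21.36964344476766 -2.126145195219516
scene 196.0 (227.72972106933594, 187.87838745117188) (11.836727142333984, 19.563480377197266)
[[487.4, 55.1, 133.0], [532.6, 28.5, 133.0], [478.1, -24.3, 133.0], [437.1, 1.3, 133.0]] [483.8  15.2 133. ]
52.48787081947279 -0.5314069397156731
75.86472225371227 -2.3725366694080305
[217 184  12  21 105] [221.2       192.5047619]
[219 188  27  26 295] [236.31525424 203.14576271]
['IKError', 'tip_extent'] -0.05667701036729245
```

View pics/c1.png

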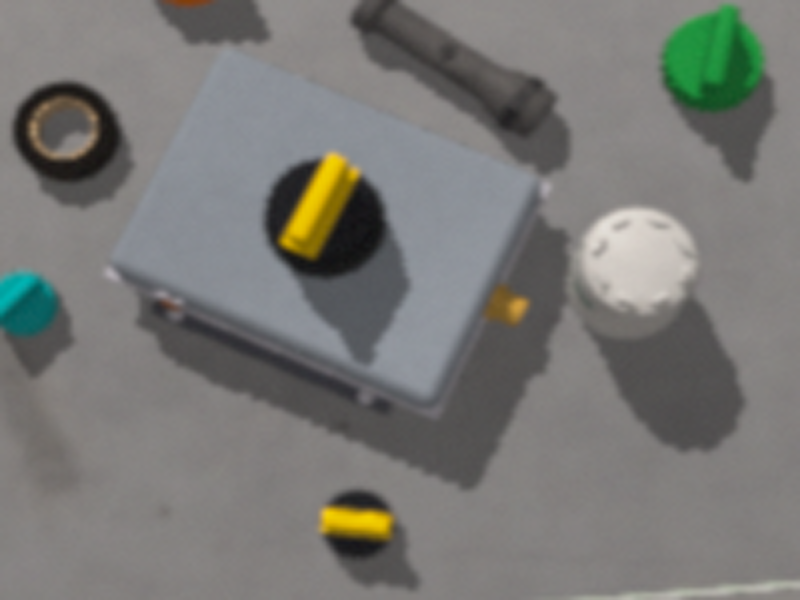

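Confirmed: the larger yellow-barred black cap on the tank (top view about (231,197)). The small one at (239,280) stands on the bench and is a look-alike.

```bash
cat >> h.py <<'E'
def togo(p,yaw=None):
    """tool-axis shift /200mm to world point p, and az to put tool y along yaw+pi/2"""
    o=telemetry.get_obs();w,x,y,z=o['orientation'];r=R.from_quat([x,y,z,w])
    print('t',o['t'],'tcp',o['tcp_pos'].round(1),'F',o['force'].round(1),'q6',o['joints'][5].round(3))
    print('shift',(r.inv().apply(np.array(p)-o['tcp_pos'])/200).round(4))
    if yaw is not None:
        X=r.as_matrix()[:,0];a=(yaw-np.arctan2(X[1],X[0])+np.pi/2)%np.pi-np.pi/2
        print('az',-a/(np.pi/2),'tilt',r.as_matrix()[:,2].round(4))
E
python3 - <<'E'
from h import *
b=grab('top')
print(onz(b,231,197.6,103),onz(b,229,194.6,133))
p=onz(b,231,197.6,103)/2+onz(b,229,194.6,133)/2;togo([p[0],p[1],200],-.528)
E
```

```text
[508.43565428  40.67001606 103.        ] [509.0954548   42.97938221 133.        ]
t 0.25 tcp [150.  580.8 255.7] F [ 0.1 -0.5  0.3] q6 -0.057
shift [-2.4107 -2.1607  0.2806]
az 0.1752254402933749 tilt [-3.e-04 -9.e-04 -1.e+00]
```

carry_out([
  {"dx": -0.2, "dy": -0.18},
  {"dx": -0.45, "dy": -0.4},
  {"dx": -0.7, "dy": -0.63},
  {"dx": -0.8, "dy": -0.72},
], jaw=1)

```text
validation failed for argument at $.ta...
```

carry_out([
  {"dx": -0.2, "dy": -0.18},
  {"dx": -0.45, "dy": -0.4},
  {"dx": -0.7, "dy": -0.63},
  {"dx": -0.8, "dy": -0.72},
])

```text
validation failed for argument at $.ta...
```

carry_out([
  {"dx": -0.2, "dy": -0.18, "dz": 0, "ax": 0, "ay": 0, "az": 0},
  {"dx": -0.45, "dy": -0.4, "dz": 0, "ax": 0, "ay": 0, "az": 0},
  {"dx": -0.7, "dy": -0.63, "dz": 0, "ax": 0, "ay": 0, "az": 0},
  {"dx": -0.8, "dy": -0.72, "dz": 0, "ax": 0, "ay": 0, "az": 0},
], jaw=1, squeeze=40)

```text
t: 0.75
tcp_pos: [270.1, 399.3, 256.5]
orientation: [0.0, 0.127, 0.992, 0.0]
force: [1.1, 1.2, -0.2]
finger_gap: 85.7
gripper_force: 0.0
```

carry_out([
  {"dx": -0.2, "dy": -0.18, "dz": 0, "ax": 0, "ay": 0, "az": 0},
  {"dx": -0.45, "dy": -0.4, "dz": 0, "ax": 0, "ay": 0, "az": 0},
  {"dx": -0.7, "dy": -0.63, "dz": 0, "ax": 0, "ay": 0, "az": 0},
  {"dx": -0.8, "dy": -0.72, "dz": 0, "ax": 0, "ay": 0, "az": 0},
])

```text
t: 1.25
tcp_pos: [388.9, 219.7, 256.4]
orientation: [0.0, 0.127, 0.992, -0.0]
force: [-0.5, 0.8, -0.5]
finger_gap: 85.4
gripper_force: 0.0
```

carry_out([
  {"dx": -0.2, "dy": -0.18, "dz": 0, "ax": 0, "ay": 0, "az": 0},
  {"dx": -0.45, "dy": -0.4, "dz": 0, "ax": 0, "ay": 0, "az": 0.1},
  {"dx": -0.7, "dy": -0.63, "dz": 0, "ax": 0, "ay": 0, "az": 0.175},
  {"dx": -0.8, "dy": -0.72, "dz": 0.15, "ax": 0, "ay": 0, "az": 0.175},
  {"dx": -0.8, "dy": -0.72, "dz": 0.25, "ax": 0, "ay": 0, "az": 0.175},
  {"dx": -0.8, "dy": -0.72, "dz": 0.25, "ax": 0, "ay": 0, "az": 0.175},
])

```text
t: 2.0
tcp_pos: [505.6, 43.0, 204.1]
orientation: [-0.002, 0.261, 0.965, -0.0]
force: [-0.2, 0.3, 0.5]
finger_gap: 85.4
gripper_force: 0.0
```

Run:
```python
from h import *
togo([508.8,41.8,131],-.528)
grab('scene','s2.png');c=grab('top');i=c['image'][140:260,170:310]
cv2.imwrite('pics/t2.png',cv2.cvtColor(cv2.resize(i,None,fx=4,fy=4,interpolation=cv2.INTER_CUBIC),cv2.COLOR_RGB2BGR))
s=cv2.imread('pics/s2.png')[130:270,150:310];cv2.imwrite('pics/s2c.png',cv2.resize(s,None,fx=4,fy=4,interpolation=cv2.INTER_CUBIC))
```

```text
t 2.0 tcp [505.6  43.  204.1] F [-0.2  0.3  0.5] q6 -1.026
shift [-0.0182  0.0035  0.3653]
az 0.0002043567466472942 tilt [-4.4e-03  4.0e-04 -1.0e+00]
```

View pics/s2c.png

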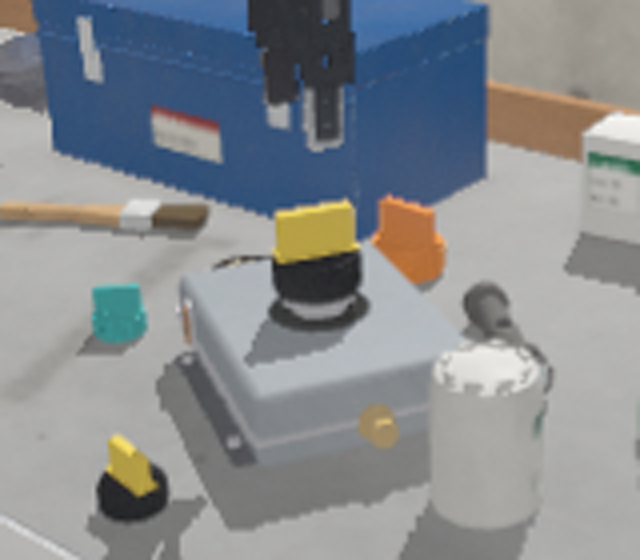

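Picture: the open jaws stand above the tank cap, with the bar at crop (315,230). Descending, then closing gently.

carry_out([
  {"dx": -0.018, "dy": 0.003, "dz": 0.15, "ax": 0, "ay": 0, "az": 0},
  {"dx": -0.018, "dy": 0.003, "dz": 0.28, "ax": 0, "ay": 0, "az": 0},
  {"dx": -0.018, "dy": 0.003, "dz": 0.365, "ax": 0, "ay": 0, "az": 0},
  {"dx": -0.018, "dy": 0.003, "dz": 0.365, "ax": 0, "ay": 0, "az": 0},
])

```text
t: 2.6
tcp_pos: [509.7, 42.0, 132.9]
orientation: [-0.001, 0.26, 0.966, -0.0]
force: [0.0, -0.5, -0.3]
finger_gap: 85.2
gripper_force: 0.0
```

Run:
```python
from h import *
togo([508.8,41.8,131],-.528)
c=grab('top')
s=grab('scene')
S=cv2.resize(s['image'][150:230,180:290],None,fx=5,fy=5,interpolation=cv2.INTER_CUBIC)
T=cv2.resize(c['image'][155:235,180:290],None,fx=5,fy=5,interpolation=cv2.INTER_CUBIC)
cv2.imwrite('pics/s3.png',cv2.cvtColor(S,cv2.COLOR_RGB2BGR))
```

```text
t 2.6 tcp [509.7  42.  132.9] F [ 0.  -0.5 -0.3] q6 -1.029
shift [ 0.0033 -0.003   0.0095]
az 0.0009376162422508491 tilt [-0.0011  0.     -1.    ]
```

View pics/s3.png

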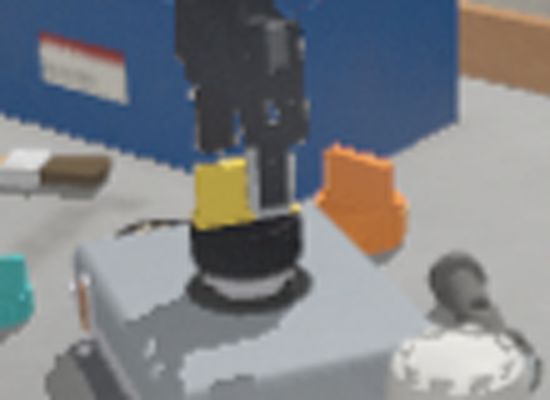

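Picture: near finger at crop (272,190), bar centre at x≈246. The 26 px offset matches the perspective of a centred straddle. I'll check the fingertip height by ray before closing.

Run:
```python
from h import *
s=grab('scene');o,d=ray(s,234.4,192.4)
for off in(43,57):
    p=np.array([509.7,42])+off*np.array([-.504,-.864]);t=((p-o[:2])@d[:2])/(d[:2]@d[:2]);print((o+t*d).round(1),p)
```

```text
[491.7   0.8 120.8] [488.028   4.848]
[481.8  -8.1 126.7] [480.972  -7.248]
```

carry_out([
  {"dx": 0, "dy": 0, "dz": 0, "ax": 0, "ay": 0, "az": 0},
  {"dx": 0, "dy": 0, "dz": 0, "ax": 0, "ay": 0, "az": 0},
  {"dx": 0, "dy": 0, "dz": 0, "ax": 0, "ay": 0, "az": 0},
  {"dx": 0, "dy": 0, "dz": 0, "ax": 0, "ay": 0, "az": 0},
  {"dx": 0, "dy": 0, "dz": 0, "ax": 0, "ay": 0, "az": 0},
  {"dx": 0, "dy": 0, "dz": 0, "ax": 0, "ay": 0, "az": 0},
  {"dx": 0, "dy": 0, "dz": 0, "ax": 0, "ay": 0, "az": 0},
  {"dx": 0, "dy": 0, "dz": 0, "ax": 0, "ay": 0, "az": 0},
], jaw=0, squeeze=40)

```text
t: 3.75
tcp_pos: [510.3, 41.5, 133.4]
orientation: [0.0, 0.261, 0.965, 0.0]
force: [2.1, 2.5, -0.1]
finger_gap: 11.4
gripper_force: 41.5
```

```bash
cat >> h.py <<'E'
def st():
    o=telemetry.get_obs();w,x,y,z=o['orientation'];M=R.from_quat([x,y,z,w]).as_matrix()
    print('t %.2f'%o['t'],o['tcp_pos'].round(1),'yaw %.3f'%np.arctan2(M[1,0],M[0,0]),'F',o['force'].round(1),'T',o['wrist_torque'].round(2),'gap %.1f f %.0f q6 %.2f'%(o['finger_gap'],o['gripper_force'],o['joints'][5]),'tilt',M[:2,2].round(4))
E
python3 -c "from h import *;st()"
```

```text
t 3.75 [510.3  41.5 133.4] yaw 2.614 F [ 2.1  2.5 -0.1] T [ 0.46 -0.27 -0.04] gap 11.4 f 41 q6 -1.03 tilt [0.0005 0.0004]
```

carry_out([
  {"dx": 0, "dy": 0.005, "dz": 0.01, "ax": 0, "ay": 0, "az": 0},
  {"dx": 0, "dy": 0.005, "dz": 0.01, "ax": 0, "ay": 0, "az": 0},
  {"dx": 0, "dy": 0.005, "dz": 0.01, "ax": 0, "ay": 0, "az": 0},
])

```text
t: 4.12
tcp_pos: [510.7, 41.8, 133.2]
orientation: [0.001, 0.261, 0.965, -0.0]
force: [-3.9, 0.6, 8.5]
finger_gap: 11.1
gripper_force: 42.6
```

```bash
python3 -c "from h import *;st()"
```

```text
t 4.12 [510.7  41.8 133.2] yaw 2.614 F [-3.9  0.6  8.5] T [0.02 0.69 0.  ] gap 11.1 f 43 q6 -1.03 tilt [ 0.001 -0.001]
```

carry_out([
  {"dx": 0, "dy": 0, "dz": 0, "ax": 0, "ay": 0, "az": -0.05},
  {"dx": 0, "dy": 0, "dz": 0, "ax": 0, "ay": 0, "az": -0.1},
  {"dx": 0, "dy": 0, "dz": 0, "ax": 0, "ay": 0, "az": -0.13},
  {"dx": 0, "dy": 0, "dz": 0, "ax": 0, "ay": 0, "az": -0.13},
])

```text
t: 4.62
tcp_pos: [511.4, 41.7, 133.2]
orientation: [0.002, 0.161, 0.987, -0.0]
force: [-0.1, 0.1, 8.0]
finger_gap: 11.0
gripper_force: 42.5
```

```bash
python3 -c "from h import *;st()"
```

```text
t 4.62 [511.4  41.7 133.2] yaw 2.818 F [-0.1  0.1  8. ] T [-0.03  0.05 -0.01] gap 11.0 f 42 q6 -1.23 tilt [ 0.003 -0.001]
```

carry_out([
  {"dx": 0, "dy": 0, "dz": 0, "ax": 0, "ay": 0, "az": -0.05},
  {"dx": 0, "dy": 0, "dz": 0, "ax": 0, "ay": 0, "az": -0.09},
  {"dx": 0, "dy": 0, "dz": 0, "ax": 0, "ay": 0, "az": -0.09},
])

```text
t: 5.0
tcp_pos: [511.5, 41.7, 133.3]
orientation: [0.002, 0.091, 0.996, -0.0]
force: [-0.5, 0.0, 7.9]
finger_gap: 11.2
gripper_force: 42.5
```

```bash
python3 -c "from h import *;st()"
```

```text
t 5.00 [511.5  41.7 133.3] yaw 2.960 F [-0.5  0.   7.9] T [ 0.05  0.02 -0.01] gap 11.2 f 42 q6 -1.37 tilt [ 0.0031 -0.0011]
```

carry_out([
  {"dx": 0, "dy": 0, "dz": 0, "ax": 0, "ay": 0, "az": -0.05},
  {"dx": 0, "dy": 0, "dz": 0, "ax": 0, "ay": 0, "az": -0.07},
  {"dx": 0, "dy": 0, "dz": 0, "ax": 0, "ay": 0, "az": -0.07},
])

```text
t: 5.38
tcp_pos: [511.4, 41.7, 133.2]
orientation: [0.002, 0.036, 0.999, -0.0]
force: [0.7, 0.5, 8.3]
finger_gap: 11.3
gripper_force: 42.5
```

```bash
python3 -c "from h import *;st()"
```

```text
t 5.38 [511.4  41.7 133.2] yaw 3.069 F [0.7 0.5 8.3] T [-0.02 -0.01 -0.03] gap 11.3 f 42 q6 -1.48 tilt [ 0.003  -0.0011]
```

carry_out([
  {"dx": 0, "dy": 0, "dz": 0, "ax": 0, "ay": 0, "az": -0.05},
  {"dx": 0, "dy": 0, "dz": 0, "ax": 0, "ay": 0, "az": -0.07},
  {"dx": 0, "dy": 0, "dz": 0, "ax": 0, "ay": 0, "az": -0.07},
])

```text
t: 5.75
tcp_pos: [511.5, 41.7, 133.2]
orientation: [0.002, -0.019, 1.0, -0.001]
force: [-0.5, -0.5, 7.9]
finger_gap: 11.2
gripper_force: 42.5
```

```bash
python3 -c "from h import *;st()"
```

```text
t 5.75 [511.5  41.7 133.2] yaw -3.104 F [-0.5 -0.5  7.9] T [-0.    0.02 -0.02] gap 11.2 f 42 q6 -1.59 tilt [ 0.0031 -0.0011]
```

carry_out([
  {"dx": 0, "dy": 0, "dz": 0, "ax": 0, "ay": 0, "az": -0.05},
  {"dx": 0, "dy": 0, "dz": 0, "ax": 0, "ay": 0, "az": -0.06},
  {"dx": 0, "dy": 0, "dz": 0, "ax": 0, "ay": 0, "az": -0.06},
])

```text
t: 6.12
tcp_pos: [511.5, 41.7, 133.2]
orientation: [0.002, -0.066, 0.998, -0.001]
force: [-0.5, -1.3, 7.8]
finger_gap: 11.3
gripper_force: 42.5
```

```bash
python3 -c "from h import *;st()"
```

```text
t 6.12 [511.5  41.7 133.2] yaw -3.010 F [-0.5 -1.3  7.8] T [-0.01  0.06 -0.09] gap 11.3 f 42 q6 -1.69 tilt [ 0.0031 -0.0011]
```

carry_out([
  {"dx": 0, "dy": 0, "dz": 0, "ax": 0, "ay": 0, "az": -0.03},
  {"dx": 0, "dy": 0, "dz": 0, "ax": 0, "ay": 0, "az": -0.03},
  {"dx": 0, "dy": 0, "dz": 0, "ax": 0, "ay": 0, "az": -0.03},
])

```text
t: 6.5
tcp_pos: [511.5, 41.6, 133.3]
orientation: [0.002, -0.089, 0.996, -0.001]
force: [-0.3, -1.3, 7.9]
finger_gap: 11.3
gripper_force: 42.5
```

```bash
python3 -c "from h import *;st()"
```

```text
t 6.50 [511.5  41.6 133.3] yaw -2.963 F [-0.3 -1.3  7.9] T [-0.02  0.08  0.03] gap 11.3 f 42 q6 -1.73 tilt [ 0.0032 -0.0011]
```

carry_out([
  {"dx": 0, "dy": 0, "dz": 0, "ax": 0, "ay": 0, "az": -0.05},
  {"dx": 0, "dy": 0, "dz": 0, "ax": 0, "ay": 0, "az": -0.07},
  {"dx": 0, "dy": 0, "dz": 0, "ax": 0, "ay": 0, "az": -0.07},
])

```text
t: 6.88
tcp_pos: [511.5, 41.7, 133.2]
orientation: [0.001, -0.144, 0.99, -0.001]
force: [-0.6, 0.2, 6.7]
finger_gap: 11.2
gripper_force: 42.4
```

```bash
python3 -c "from h import *;st()"
```

```text
t 6.88 [511.5  41.7 133.2] yaw -2.853 F [-0.6  0.2  6.7] T [ 0.01  0.01 -0.08] gap 11.2 f 42 q6 -1.84 tilt [ 0.0031 -0.0011]
```

carry_out([
  {"dx": 0, "dy": 0, "dz": 0, "ax": 0, "ay": 0, "az": -0.05},
  {"dx": 0, "dy": 0, "dz": 0, "ax": 0, "ay": 0, "az": -0.06},
  {"dx": 0, "dy": 0, "dz": 0, "ax": 0, "ay": 0, "az": -0.06},
])

```text
t: 7.25
tcp_pos: [511.5, 41.6, 133.2]
orientation: [0.001, -0.19, 0.982, -0.001]
force: [-0.9, -0.3, 7.2]
finger_gap: 11.2
gripper_force: 42.4
```

```bash
python3 -c "from h import *;st()"
```

```text
t 7.25 [511.5  41.6 133.2] yaw -2.759 F [-0.9 -0.3  7.2] T [-0.1  -0.03 -0.03] gap 11.2 f 42 q6 -1.94 tilt [ 0.0032 -0.0012]
```

Turned 0.91 rad so far, with no drop and no wall. Continuing.

carry_out([
  {"dx": 0, "dy": 0, "dz": 0, "ax": 0, "ay": 0, "az": -0.04},
  {"dx": 0, "dy": 0, "dz": 0, "ax": 0, "ay": 0, "az": -0.06},
  {"dx": 0, "dy": 0, "dz": 0, "ax": 0, "ay": 0, "az": -0.06},
])

```text
t: 7.62
tcp_pos: [511.5, 41.6, 133.1]
orientation: [0.001, -0.236, 0.972, -0.001]
force: [0.5, -0.3, 6.9]
finger_gap: 10.7
gripper_force: 42.4
```

```bash
python3 -c "from h import *;st()"
```

```text
t 7.62 [511.5  41.6 133.1] yaw -2.664 F [ 0.5 -0.3  6.9] T [-0.06 -0.02 -0.02] gap 10.7 f 42 q6 -2.03 tilt [ 0.003  -0.0012]
```

carry_out([
  {"dx": 0, "dy": 0, "dz": 0, "ax": 0, "ay": 0, "az": -0.04},
  {"dx": 0, "dy": 0, "dz": 0, "ax": 0, "ay": 0, "az": -0.06},
  {"dx": 0, "dy": 0, "dz": 0, "ax": 0, "ay": 0, "az": -0.06},
])

```text
t: 8.0
tcp_pos: [511.4, 41.6, 132.7]
orientation: [0.001, -0.282, 0.959, -0.001]
force: [0.6, -0.1, 6.9]
finger_gap: 11.2
gripper_force: 42.1
```

```bash
python3 -c "from h import *;st()"
```

```text
t 8.00 [511.4  41.6 132.7] yaw -2.570 F [ 0.6 -0.1  6.9] T [-0.06 -0.18  0.01] gap 11.2 f 42 q6 -2.13 tilt [ 0.0026 -0.0013]
```

carry_out([
  {"dx": 0, "dy": 0, "dz": 0.01, "ax": 0, "ay": 0, "az": 0},
  {"dx": 0, "dy": 0, "dz": 0.01, "ax": 0, "ay": 0, "az": 0},
])

```text
t: 8.25
tcp_pos: [511.7, 41.4, 132.0]
orientation: [0.002, -0.282, 0.959, -0.001]
force: [-1.9, -1.1, 9.8]
finger_gap: 11.3
gripper_force: 42.9
```

```bash
python3 -c "from h import *;st()"
```

```text
t 8.25 [511.7  41.4 132. ] yaw -2.570 F [-1.9 -1.1  9.8] T [-0.07  0.04  0.02] gap 11.3 f 43 q6 -2.13 tilt [ 0.004  -0.0016]
```

carry_out([
  {"dx": 0, "dy": 0, "dz": 0, "ax": 0, "ay": 0, "az": -0.03},
  {"dx": 0, "dy": 0, "dz": 0, "ax": 0, "ay": 0, "az": -0.03},
  {"dx": 0, "dy": 0, "dz": 0, "ax": 0, "ay": 0, "az": -0.03},
])

```text
t: 8.62
tcp_pos: [511.8, 41.1, 131.9]
orientation: [0.002, -0.304, 0.953, -0.002]
force: [-0.7, -2.1, 9.8]
finger_gap: 11.0
gripper_force: 42.7
```

```bash
python3 -c "from h import *;st()"
```

```text
t 8.62 [511.8  41.1 131.9] yaw -2.524 F [-0.7 -2.1  9.8] T [-0.36 -0.14 -0.03] gap 11.0 f 43 q6 -2.17 tilt [ 0.0045 -0.0022]
```

carry_out([
  {"dx": 0, "dy": 0, "dz": 0, "ax": 0, "ay": 0, "az": -0.03},
  {"dx": 0, "dy": 0, "dz": 0, "ax": 0, "ay": 0, "az": -0.03},
  {"dx": 0, "dy": 0, "dz": 0, "ax": 0, "ay": 0, "az": -0.03},
])

```text
t: 9.0
tcp_pos: [510.7, 41.9, 129.2]
orientation: [-0.0, -0.326, 0.945, -0.0]
force: [1.2, -0.6, 2.4]
finger_gap: 11.0
gripper_force: 41.6
```

```bash
python3 -c "from h import *;st()"
```

```text
t 9.00 [510.7  41.9 129.2] yaw -2.477 F [ 1.2 -0.6  2.4] T [-0.21 -0.16  0.05] gap 11.0 f 42 q6 -2.22 tilt [ 0.     -0.0007]
```

It dropped into the gap: z fell 4 mm and the force is down to 2.4 N. Pressing to the floor.

carry_out([
  {"dx": 0, "dy": 0, "dz": 0.01, "ax": 0, "ay": 0, "az": 0},
  {"dx": 0, "dy": 0, "dz": 0.02, "ax": 0, "ay": 0, "az": 0},
  {"dx": 0, "dy": 0, "dz": 0.025, "ax": 0, "ay": 0, "az": 0},
  {"dx": 0, "dy": 0, "dz": 0.025, "ax": 0, "ay": 0, "az": 0},
])

```text
t: 9.5
tcp_pos: [510.8, 42.0, 125.3]
orientation: [0.0, -0.327, 0.945, -0.0]
force: [-2.3, -2.2, 8.0]
finger_gap: 11.1
gripper_force: 42.5
```

```bash
python3 -c "from h import *;st()"
```

```text
t 9.50 [510.8  42.  125.3] yaw -2.476 F [-2.3 -2.2  8. ] T [-0.39  0.28 -0.04] gap 11.1 f 43 q6 -2.22 tilt [ 0.0007 -0.0005]
```

Seated on the gap floor at 125.3. Now forward.

carry_out([
  {"dx": 0, "dy": 0, "dz": 0.003, "ax": 0, "ay": 0, "az": 0.05},
  {"dx": 0, "dy": 0, "dz": 0.003, "ax": 0, "ay": 0, "az": 0.1},
  {"dx": 0, "dy": 0, "dz": 0.003, "ax": 0, "ay": 0, "az": 0.15},
  {"dx": 0, "dy": 0, "dz": 0.003, "ax": 0, "ay": 0, "az": 0.15},
])

```text
t: 10.0
tcp_pos: [511.5, 42.5, 125.3]
orientation: [0.002, -0.213, 0.977, -0.0]
force: [0.6, 0.5, 8.5]
finger_gap: 10.9
gripper_force: 42.6
```

```bash
python3 -c "from h import *;st()"
```

```text
t 10.00 [511.5  42.5 125.3] yaw -2.712 F [0.6 0.5 8.5] T [-0.1 -0.1  0. ] gap 10.9 f 43 q6 -1.98 tilt [0.0029 0.0006]
```

carry_out([
  {"dx": 0, "dy": 0, "dz": 0.001, "ax": 0, "ay": 0, "az": 0.05},
  {"dx": 0, "dy": 0, "dz": 0.001, "ax": 0, "ay": 0, "az": 0.1},
  {"dx": 0, "dy": 0, "dz": 0.002, "ax": 0, "ay": 0, "az": 0.13},
  {"dx": 0, "dy": 0, "dz": 0.002, "ax": 0, "ay": 0, "az": 0.13},
])

```text
t: 10.5
tcp_pos: [511.3, 42.5, 124.2]
orientation: [0.001, -0.113, 0.994, 0.0]
force: [1.6, -0.1, 5.5]
finger_gap: 11.5
gripper_force: 42.2
```

```bash
python3 -c "from h import *;st()"
```

```text
t 10.50 [511.3  42.5 124.2] yaw -2.916 F [ 1.6 -0.1  5.5] T [-0.06 -0.19 -0.05] gap 11.5 f 42 q6 -1.78 tilt [0.0021 0.0006]
```

Caught under the thread, and z is drawing down. Continuing in smaller checks.

carry_out([
  {"dx": 0, "dy": 0, "dz": 0.001, "ax": 0, "ay": 0, "az": 0.05},
  {"dx": 0, "dy": 0, "dz": 0.002, "ax": 0, "ay": 0, "az": 0.1},
  {"dx": 0, "dy": 0, "dz": 0.003, "ax": 0, "ay": 0, "az": 0.13},
  {"dx": 0, "dy": 0, "dz": 0.003, "ax": 0, "ay": 0, "az": 0.13},
])

```text
t: 11.0
tcp_pos: [511.1, 42.5, 123.5]
orientation: [0.001, -0.011, 1.0, 0.0]
force: [0.2, -0.2, 5.8]
finger_gap: 11.0
gripper_force: 42.2
```

```bash
python3 -c "from h import *;st()"
```

```text
t 11.00 [511.1  42.5 123.5] yaw -3.120 F [ 0.2 -0.2  5.8] T [-0.05 -0.13 -0.  ] gap 11.0 f 42 q6 -1.58 tilt [0.0016 0.0006]
```

carry_out([
  {"dx": 0, "dy": 0, "dz": 0.001, "ax": 0, "ay": 0, "az": 0.05},
  {"dx": 0, "dy": 0, "dz": 0.002, "ax": 0, "ay": 0, "az": 0.1},
  {"dx": 0, "dy": 0, "dz": 0.002, "ax": 0, "ay": 0, "az": 0.1},
])

```text
t: 11.38
tcp_pos: [511.0, 42.5, 122.9]
orientation: [0.001, 0.068, 0.998, 0.0]
force: [0.2, -0.3, 5.8]
finger_gap: 11.1
gripper_force: 42.1
```

```bash
python3 -c "from h import *;st()"
```

```text
t 11.38 [511.   42.5 122.9] yaw 3.006 F [ 0.2 -0.3  5.8] T [-0.02 -0.1   0.05] gap 11.1 f 42 q6 -1.42 tilt [0.0013 0.0006]
```

carry_out([
  {"dx": 0, "dy": 0, "dz": 0, "ax": 0, "ay": 0, "az": 0.04},
  {"dx": 0, "dy": 0, "dz": 0, "ax": 0, "ay": 0, "az": 0.07},
  {"dx": 0, "dy": 0, "dz": 0, "ax": 0, "ay": 0, "az": 0.07},
])

```text
t: 11.75
tcp_pos: [511.0, 42.5, 122.8]
orientation: [0.0, 0.122, 0.992, 0.0]
force: [0.4, -0.1, 4.6]
finger_gap: 11.0
gripper_force: 42.1
```

Run:
```python
from h import *
st()
s=grab('scene');c=grab('top')
S=[cv2.resize(x,None,fx=4,fy=4,interpolation=cv2.INTER_CUBIC) for x in(s['image'][150:240,185:280],c['image'][155:245,185:280])]
cv2.imwrite('pics/s4.png',cv2.cvtColor(np.hstack(S),cv2.COLOR_RGB2BGR))
```

```text
t 11.75 [511.   42.5 122.8] yaw 2.896 F [ 0.4 -0.1  4.6] T [-0.03 -0.1   0.01] gap 11.0 f 42 q6 -1.31 tilt [0.0011 0.0005]
```

View pics/s4.png

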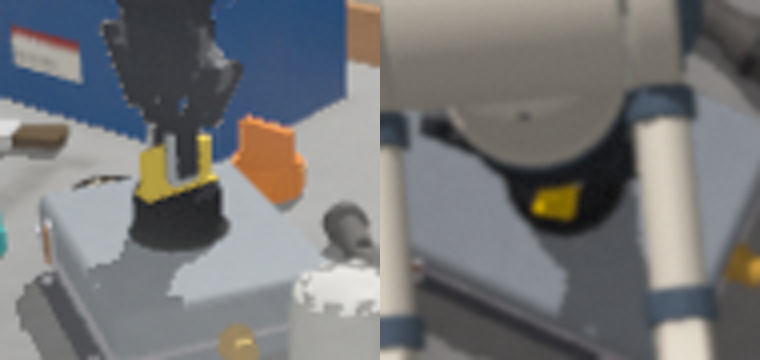

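The view shows the cap low on the neck (crop left (180,215)), with the bar gripped squarely and turned with the fingers. Continuing to the stop.

carry_out([
  {"dx": 0, "dy": 0, "dz": 0, "ax": 0, "ay": 0, "az": 0.04},
  {"dx": 0, "dy": 0, "dz": 0, "ax": 0, "ay": 0, "az": 0.06},
  {"dx": 0, "dy": 0, "dz": 0, "ax": 0, "ay": 0, "az": 0.06},
])

```text
t: 12.22
tcp_pos: [510.9, 42.5, 122.8]
orientation: [0.0, 0.169, 0.986, 0.0]
force: [-0.7, -0.4, 5.3]
finger_gap: 11.6
gripper_force: 42.1
```

```bash
python3 -c "from h import *;st()"
```

```text
t 12.22 [510.9  42.5 122.8] yaw 2.802 F [-0.7 -0.4  5.3] T [-0.06 -0.08 -0.06] gap 11.6 f 42 q6 -1.21 tilt [0.0009 0.0006]
```

carry_out([
  {"dx": 0, "dy": 0, "dz": 0, "ax": 0, "ay": 0, "az": 0.03},
  {"dx": 0, "dy": 0, "dz": 0, "ax": 0, "ay": 0, "az": 0.05},
  {"dx": 0, "dy": 0, "dz": 0, "ax": 0, "ay": 0, "az": 0.05},
])

```text
t: 12.6
tcp_pos: [510.9, 42.5, 122.8]
orientation: [0.0, 0.207, 0.978, 0.0]
force: [1.7, -0.2, 4.8]
finger_gap: 11.0
gripper_force: 42.1
```

```bash
python3 -c "from h import *;st()"
```

```text
t 12.60 [510.9  42.5 122.8] yaw 2.724 F [ 1.7 -0.2  4.8] T [-0.07 -0.03 -0.03] gap 11.0 f 42 q6 -1.14 tilt [0.0009 0.0005]
```

carry_out([
  {"dx": 0, "dy": 0, "dz": 0, "ax": 0, "ay": 0, "az": 0.03},
  {"dx": 0, "dy": 0, "dz": 0, "ax": 0, "ay": 0, "az": 0.05},
  {"dx": 0, "dy": 0, "dz": 0, "ax": 0, "ay": 0, "az": 0.05},
])

```text
t: 12.98
tcp_pos: [511.0, 42.7, 122.8]
orientation: [0.0, 0.245, 0.969, 0.001]
force: [0.2, 1.8, 4.9]
finger_gap: 11.0
gripper_force: 42.1
```

```bash
python3 -c "from h import *;st()"
```

```text
t 12.97 [511.   42.7 122.8] yaw 2.646 F [0.2 1.8 4.9] T [ 0.08 -0.24  0.02] gap 11.0 f 42 q6 -1.06 tilt [0.0012 0.0009]
```

carry_out([
  {"dx": 0, "dy": 0, "dz": 0, "ax": 0, "ay": 0, "az": 0.02},
  {"dx": 0, "dy": 0, "dz": 0, "ax": 0, "ay": 0, "az": 0.03},
  {"dx": 0, "dy": 0, "dz": 0, "ax": 0, "ay": 0, "az": 0.03},
])

```text
t: 13.35
tcp_pos: [511.1, 42.8, 122.8]
orientation: [0.0, 0.268, 0.963, 0.001]
force: [1.0, 1.1, 5.1]
finger_gap: 11.3
gripper_force: 42.1
```

```bash
python3 -c "from h import *;st()"
```

```text
t 13.35 [511.1  42.8 122.8] yaw 2.599 F [1.  1.1 5.1] T [ 0.21 -0.21  0.22] gap 11.3 f 42 q6 -1.01 tilt [0.0013 0.001 ]
```

carry_out([
  {"dx": 0, "dy": 0, "dz": 0, "ax": 0, "ay": 0, "az": 0.01},
  {"dx": 0, "dy": 0, "dz": 0, "ax": 0, "ay": 0, "az": 0.015},
  {"dx": 0, "dy": 0, "dz": 0, "ax": 0, "ay": 0, "az": 0.015},
])

```text
t: 13.72
tcp_pos: [511.1, 42.8, 122.8]
orientation: [0.0, 0.279, 0.96, 0.001]
force: [1.3, 2.1, 5.2]
finger_gap: 11.1
gripper_force: 42.2
```

```bash
python3 -c "from h import *;st();[telemetry.get_obs()];c=[grab('top') and telemetry.get_obs()['wrist_torque'][2].round(3) for _ in range(5)];print(c)"
```

```text
t 13.72 [511.1  42.8 122.8] yaw 2.576 F [1.3 2.1 5.2] T [ 0.17 -0.2   0.25] gap 11.1 f 42 q6 -0.99 tilt [0.0013 0.001 ]
[np.float64(0.216), np.float64(0.235), np.float64(0.244), np.float64(0.266), np.float64(0.218)]
```

carry_out([
  {"dx": 0, "dy": 0, "dz": 0, "ax": 0, "ay": 0, "az": 0.01},
  {"dx": 0, "dy": 0, "dz": 0, "ax": 0, "ay": 0, "az": 0.015},
  {"dx": 0, "dy": 0, "dz": 0, "ax": 0, "ay": 0, "az": 0.015},
])

```text
t: 14.35
tcp_pos: [511.1, 42.8, 122.8]
orientation: [0.0, 0.29, 0.957, 0.001]
force: [1.6, 0.5, 4.6]
finger_gap: 11.2
gripper_force: 42.2
```

```bash
python3 -c "from h import *;st();[telemetry.get_obs()];c=[grab('top') and telemetry.get_obs()['wrist_torque'][2].round(3) for _ in range(5)];print(c)"
```

```text
t 14.35 [511.1  42.8 122.8] yaw 2.552 F [1.6 0.5 4.6] T [ 0.18 -0.19  0.35] gap 11.2 f 42 q6 -0.96 tilt [0.0013 0.0011]
[np.float64(0.297), np.float64(0.349), np.float64(0.333), np.float64(0.3), np.float64(0.336)]
```

The torque now climbs at the grommet's own 4 N m/rad (0.24 to 0.33 N m for 0.024 rad), so this is the solid stop. I'll ease off, let go and rise.

carry_out([
  {"dx": 0, "dy": 0, "dz": -0.003, "ax": 0, "ay": 0, "az": -0.015},
  {"dx": 0, "dy": 0, "dz": -0.005, "ax": 0, "ay": 0, "az": -0.025},
  {"dx": 0, "dy": 0, "dz": -0.005, "ax": 0, "ay": 0, "az": -0.025},
])

```text
t: 14.98
tcp_pos: [510.9, 42.7, 123.1]
orientation: [0.0, 0.272, 0.962, 0.001]
force: [3.9, 3.5, 1.2]
finger_gap: 11.5
gripper_force: 41.6
```

carry_out([
  {"dx": 0, "dy": 0, "dz": 0, "ax": 0, "ay": 0, "az": 0},
  {"dx": 0, "dy": 0, "dz": 0, "ax": 0, "ay": 0, "az": 0},
  {"dx": 0, "dy": 0, "dz": 0, "ax": 0, "ay": 0, "az": 0},
  {"dx": 0, "dy": 0, "dz": 0, "ax": 0, "ay": 0, "az": 0},
  {"dx": 0, "dy": 0, "dz": 0, "ax": 0, "ay": 0, "az": 0},
  {"dx": 0, "dy": 0, "dz": 0, "ax": 0, "ay": 0, "az": 0},
], jaw=0.5)

```text
t: 15.72
tcp_pos: [510.7, 42.2, 123.3]
orientation: [-0.0, 0.272, 0.962, -0.0]
force: [-0.2, -0.5, 0.5]
finger_gap: 42.5
gripper_force: 0.0
```

carry_out([
  {"dx": 0, "dy": 0, "dz": -0.05, "ax": 0, "ay": 0, "az": 0},
  {"dx": 0, "dy": 0, "dz": -0.2, "ax": 0, "ay": 0, "az": 0},
  {"dx": 0, "dy": 0, "dz": -0.4, "ax": 0, "ay": 0, "az": 0},
  {"dx": 0, "dy": 0, "dz": -0.6, "ax": 0, "ay": 0, "az": 0},
  {"dx": 0, "dy": 0, "dz": -0.6, "ax": 0, "ay": 0, "az": 0},
])

```text
t: 16.35
tcp_pos: [512.0, 42.2, 248.6]
orientation: [0.004, 0.272, 0.962, 0.001]
force: [0.1, -0.2, -0.5]
finger_gap: 42.7
gripper_force: 0.0
```

Run:
```python
from h import *
st()
s=grab('scene')
S=cv2.resize(s['image'][140:270,150:310],None,fx=4,fy=4,interpolation=cv2.INTER_CUBIC)
cv2.imwrite('pics/s5.png',cv2.cvtColor(S,cv2.COLOR_RGB2BGR))
```

```text
t 16.35 [512.   42.2 248.6] yaw 2.590 F [ 0.1 -0.2 -0.5] T [-0.01 -0.03  0.01] gap 42.7 f 0 q6 -1.00 tilt [0.0084 0.0001]
```

View pics/s5.png

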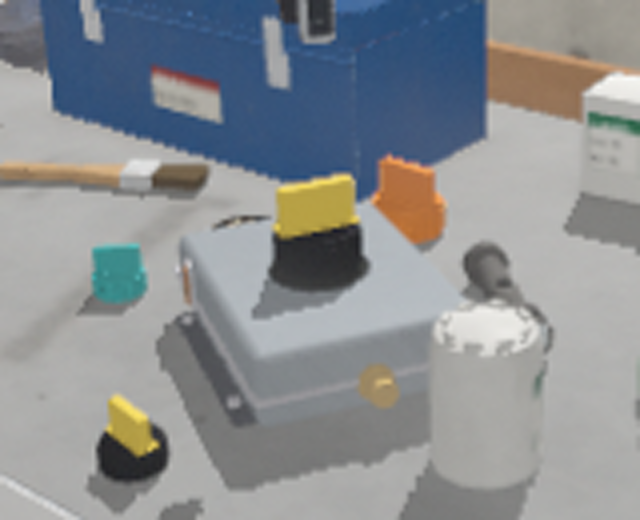

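The picture shows the cap low and level on the neck (crop (318,230)), released, with its neighbours undisturbed. Handing in.

```bash
python3 -c "from rig import workorder;print(workorder.close_job())"
```

```text
the job is handed in; nothing more can be done
None
```

The cap dropped into its thread after about 1.2 rad back, was turned forwards to its solid stop (peak about 0.35 N m, about 10 N down) and let go at 16 s; job handed in, verdict not shown.

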